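# Check the frying pan with the stick thermometer and hold up the reading

### The job

Draw the stick-shaped infra-red thermometer out of its slanted stand, point its lens from above at the middle of the frying pan (the shallow one) from 10 to 20 cm away and hold it still on that spot for about two seconds. Then turn it level with its display facing straight up and keep it raised, at least 20 cm above the worktop, for the cook to read; the program finishes like this, still holding the thermometer still in the gripper. Touch neither pan and leave everything else standing where it is.

Things in the scene. Friction and masses are not known exactly. Their poses are not given: they have to be found in the camera images.
- therm_mid (a point): Centre of the thermometer: a loose white plastic bar, 150 mm long (x, towards the lens), 34 mm wide (y, the sides to pinch), 26 mm thick (z, out of the face with display and buttons), 0.10 to 0.20 kg. The display is near the tail. It starts in the stand, lens end down: x points away from the robot and 50 degrees below level; the front 60 mm are in the sleeve, the rear 90 mm stick out.
- therm_lens (a point): The lens, at the front end of the thermometer, 75 mm from its centre along x; same axes. It looks straight along +x. The front 13 mm is a black round nose 24 mm across.
- stand: Fixed black stand: foot 130 x 85 x 12 mm (x, y, z up), origin centred underneath. Its sleeve, outside 47 mm wide, 38 mm thick, 60 mm long, dips 50 degrees below the stand's +x, low end closed, upper end open; its edges reach 100 mm above the worktop. The thermometer slides out along its own -x (up, towards the stand's -x), 2 to 4 mm of play at sides and top; free after 65 mm.
- stand_rest (a point): Where the thermometer's centre rests in the stand, 92 mm above the worktop and 30 mm to the -x side of the stand's origin.
- hob: The fixed hob, a black glass slab 290 x 480 x 6 mm on the worktop, origin at the centre of its underside, long side along its y; two cooking zones 117 mm either side of its centre.
- pan_floor (a point): The middle of the inside floor of the frying pan: dark steel, shallow, 204 mm across the rim, 170 mm across the floor, 45 mm high, standing on one of the two cooking zones (either one); this point is 10 mm above the worktop. Its x axis points along the pan's handle, which is up to 69 mm above the pan's underside and ends 254 mm from the middle.
- pan: The frying pan itself, loose; origin at the centre of its underside.
- saucepan: A bright steel saucepan on the other cooking zone, 160 mm across, 95 mm high, loose, with its handle along its x, ending 233 mm from the middle, up to 100 mm above its underside. Leave alone. Origin at the centre of its underside.
- mug: A white mug, 80 mm across, 95 mm high, loose, beyond the stand. Leave alone. Origin under its centre.
- mill: A dark wooden pepper mill, 60 mm across, 197 mm high, loose. Leave alone. Origin under its centre.
- tumbler: A glass tumbler, 72 mm across, 110 mm high, loose, between the robot and the left end of the hob. Leave alone. Origin under its centre.
- jar: An amber jar with a steel cap, 68 mm across, 100 mm high, loose, left of the hob. Leave alone. Origin under its centre.
- bottle: A green bottle with a red cap, 74 mm across, 290 mm high, loose, left of the hob. Leave alone. Origin under its centre.
- can: A food can with a pale paper label, 74 mm across, 110 mm high, loose, right of the stand. Leave alone. Origin under its centre.
There are look-alikes about, which are no part of the job. What is meant by the part that bears therm_mid is not turquoise, and is the larger of those in its own colour.

How it is judged (in metres and radians):
On the way, in this order (a step that is already met when the one before it is completed fails the run):
1. the thermometer is out of its stand, in the gripper (contact force between the fingers and therm above 1 N and distance between therm_mid and stand_rest above 0.07 m and contact force between therm and stand below 0.1 N), for 0.1 s.
2. the lens is aimed at the middle of the frying pan (within 30 mm) from above, 90 to 220 mm away, and held still for 1.5 s (contact force between the fingers and therm above 1 N and x of pan_floor in the frame of therm_lens between 0.09 and 0.22 m and y of pan_floor in the frame of therm_lens between -0.03 and 0.03 m and z of pan_floor in the frame of therm_lens between -0.03 and 0.03 m and linear speed of therm below 0.03 m/s and angular speed of therm below 0.15 rad/s), for 1.5 s.
At the end, for the whole second after the job is handed in: The thermometer is held in the gripper, level with its display up (within 0.2 rad), its centre at least 0.20 m above the worktop, still (under 0.03 m/s and 0.15 rad/s) and touching nothing else; all other things are within 20 mm of where they began (contact force between the fingers and therm above 1 N and height (world z) of therm_mid above 0.2 m and angle between therm_mid's own z axis and vertical below 0.2 rad and linear speed of therm below 0.03 m/s and angular speed of therm below 0.15 rad/s and contact force between therm and stand below 0.1 N and contact force between therm and hob below 0.1 N and contact force between therm and pan below 0.1 N and contact force between therm and saucepan below 0.1 N and contact force between therm and mug below 0.1 N and contact force between therm and mill below 0.1 N and contact force between therm and tumbler below 0.1 N and contact force between therm and jar below 0.1 N and contact force between therm and bottle below 0.1 N and contact force between therm and can below 0.1 N and distance of each of pan, saucepan, mug, mill, tumbler, jar, bottle, can from where it was at the start of the episode below 0.02 m); the arm keeps its last pose, push and grip.
It fails at once if a pan is touched by the thermometer or the robot (contact force between any of therm, the fingers, the arm and pan above 0.5 N or contact force between any of therm, the fingers, the arm and saucepan above 0.5 N).
It fails at once if something else is shifted by more than 20 mm or tipped (distance of any of pan, saucepan, mug, mill, tumbler, jar, bottle, can from where it was at the start of the episode above 0.02 m or angle between any of pan, saucepan, mug, mill, tumbler, jar, bottle, can's own z axis and vertical above 0.3 rad).
It also fails if it takes over 48 s, if anything falls off the work surface, if the arm or the gripper's body presses on something with over 40 N, if the wrist force passes 120 N, or if a joint passes its speed limit or range.

### The arm

A 7-joint arm with a two-finger parallel gripper is mounted at the origin on the work surface. World frame = base frame: x ahead of the robot, y to its left, z up, the work surface at z = 0. Lengths are in m, angles in degrees, forces in N, time in s.
With the tool pointing down it reaches from about 0.425 to 0.875 m from the base axis. Payload 4.7 kg.
Tool frame: the origin (TCP) lies midway between the tips of the shut fingers; the grasp point (between the pads) lies 19 mm behind it; z points along the fingers, y is the direction in which the jaws open and shut (so a half turn about z gives the same grasp; the last joint's range is limited). The gripper opens to 87 mm and grips with 3 to 60 N. Pads are 19 mm wide; open, the fingers measure 117 mm over their backs; the gripper's body (75 mm by 190 mm) begins 51 mm behind the grasp point.
Start: joints at [-67.546, 18.392, -4.016, 83.108, 1.295, 78.541, -3.26], TCP at [0.24, 0.604, 0.223] pointing down, gripper open.
Joint ranges: [-163.93, 163.93], [-17.29, 119.83], [-79.2, 71.16], [3.27, 140.29], [-89.18, 269.18], [5.43, 117.66], [-154.24, 154.24]. Speed limits (degrees/s): [147.25, 147.25, 180, 180, 180, 180, 180].

### API

Orientations are given as [roll, pitch, yaw] about the fixed x, y, z axes, in that order (R = Rz(yaw) Ry(pitch) Rx(roll)).
In Python, from cell import env gives the robot as it stands. The module is installed in compiled form; this text tells all that it offers.
- The arm moves only by the tool servo_tool, never from a script. Its argument "plan" is a list of rows, each a list of 3 entries, a list of its own where there are three numbers: the opening, from 0 (shut) to 1 (fully open), then the shift along the tool's x, y, z in cm, then the turn, a rotation vector about the tool's x, y, z in degrees. A call has 1 to 20 rows; each row shifts and turns the pose as measured when the row begins, along the tool's axes as they then stand; what a row does not reach is not made up. A row lasts 1/12 s, in which the tool goes at most 41.7 mm and 7.16 degrees, less where a joint would pass 70% of its speed; a pose out of reach is approached as far as the arm can. A call is refused whole if a number of a shift passes 4.17 or a number of a turn 7.16, either way. A call with a gripper value outside its range is refused whole. The fingers move at their own pace and stop on an object; "force" is the grip in N (left out, the last holds). Time passes only in rows, so rows that do not move let the fingers close. It gives the time, the measured TCP pose, the force and the opening at its end, in the units of the state.
- env.get_obs(): the state, without advancing time (a new reading comes with each control period).
- env.read_camera(name): name is "scene" or "top" or "wrist"; returns a dict with "image" (420x560x3 uint8, blue, green, red), "fx", "fy", "cx", "cy" (pixels), "k1" (the pictures are not rectified: a ray, as slopes to the right and down, at radius r is drawn at 1 + k1 r^2 times it, then the intrinsics apply), "rvec" (rotation vector, rad) and "tvec" (3), from world to camera coordinates, as OpenCV has them; the wrist camera has in their place "T_tool_cam" (4x4, takes a point from camera to tool coordinates, whose origin is the TCP and whose axes are the flange's). Camera axes: x right, y down, z forward; pixel columns grow to the right and rows downward; lengths in m; the calibration is good to about 2 mm. A picture is of the moment at which its call begins: read the wrist's pose just before it. There is no depth.
- env.sign_off(): hands the job in, once; it reports no verdict.
The state is a dict: "time_s": time; "qpos": joint angles; "joint_velocities": joint speeds; "effort": joint torques, N m; "tool_pos": TCP position; "tool_rot": TCP orientation; "force": force on the tool from outside, world axes, zero at the start; "wrist_torque": the same for the moment, N m; "grip_width": finger opening in m.
Only numpy, scipy, OpenCV 4.12 (cv2) and the standard library are available. Lean on these libraries where they do the work, as an engineer would, in place of code of your own. Each camera call takes 0.05 s, during which the arm holds its last target. There are 200 camera calls.

## Working session

There is one attempt and no reset: what is moved stays moved. The work goes in short steps, Python scripts to look and compute and a tool call to move; the robot and the scene stay as the last step left them, time stands still between calls to the robot, and variables do not carry over. Pictures are saved under pics/ and viewed, about 8 in all and at most 12, crops included, and the job is handed in when it is done.

Besides the shell and the picture viewer there is one more tool, called after ">>>" as name(argument=value, ...) on one line, values as JSON. servo_tool: Moves the arm, as the interface text tells. Its arguments: {"type":"object","properties":{"plan":{"type":"array"},"force":{"type":"number"}},"required":["plan"]}

```bash
mkdir -p pics
cat > h.py <<'E'
import numpy as np, cv2
from scipy.spatial.transform import Rotation as Ro
from cell import env
def cam(n):
    o=env.get_obs(); c=env.read_camera(n)
    if n=='wrist':
        T=np.eye(4); T[:3,:3]=Ro.from_euler('xyz',o['tool_rot'],degrees=True).as_matrix(); T[:3,3]=o['tool_pos']
        c['Twc']=T@np.array(c['T_tool_cam'])
    else:
        T=np.eye(4); T[:3,:3]=Ro.from_rotvec(np.ravel(c['rvec'])).as_matrix(); T[:3,3]=np.ravel(c['tvec']); c['Twc']=np.linalg.inv(T)
    return c
def ray(c,u,v):
    xd=np.array([(u-c['cx'])/c['fx'],(v-c['cy'])/c['fy']]); x=xd.copy()
    for _ in range(30): x=xd/(1+c['k1']*(x@x))
    d=c['Twc'][:3,:3]@np.array([x[0],x[1],1]); return c['Twc'][:3,3],d/np.linalg.norm(d)
def onz(c,u,v,z):
    o,d=ray(c,u,v); return o+d*(z-o[2])/d[2]
def proj(c,P):
    T=np.linalg.inv(c['Twc']); p=T[:3,:3]@np.asarray(P)+T[:3,3]; x=p[:2]/p[2]; x=x*(1+c['k1']*(x@x))
    return np.array([c['fx']*x[0]+c['cx'],c['fy']*x[1]+c['cy']])
def tri(c1,p1,c2,p2):
    o1,d1=ray(c1,*p1);o2,d2=ray(c2,*p2)
    s=np.linalg.lstsq(np.c_[d1,-d2],o2-o1,rcond=None)[0]; a=o1+s[0]*d1;b=o2+s[1]*d2
    return (a+b)/2,np.linalg.norm(a-b)
E
python3 - <<'E'
from h import *
print(env.get_obs())
for n in ['scene','top']:
    c=cam(n); cv2.imwrite(f'pics/{n}.png',c['image']); print(n,c['Twc'].round(3),c['fx'],c['k1'])
    print([onz(c,u,v,0).round(2) for u,v in [(0,0),(559,0),(0,419),(559,419)]])
E
```

```text
{'time_s': 0.0, 'qpos': array([-67.54800519,  18.43841783,  -4.01463836,  83.17531443,
         1.29605497,  78.53861766,  -3.26091343]), 'joint_velocities': array([-0.05459247, -0.09204615,  0.04733614, -0.01641571,  0.04825691,
        0.02433539, -0.02418914]), 'effort': array([ 2.70492337e-04, -4.91297328e+01, -4.03658794e-01, -3.12519264e+01,
       -6.37376332e-02,  4.42310655e-02,  1.81386049e-04]), 'tool_pos': array([0.23960812, 0.60364076, 0.22146504]), 'tool_rot': array([-1.79892946e+02,  6.98660187e-03,  1.58356220e+02]), 'force': array([0.4116572 , 0.31141778, 0.09334608]), 'wrist_torque': array([ 0.05252578, -0.00501741, -0.0095886 ]), 'grip_width': 0.08693701487405417}
scene [[ 0.685  0.439 -0.582  1.117]
 [ 0.729 -0.399  0.556 -0.62 ]
 [ 0.012 -0.805 -0.593  0.775]
 [ 0.     0.     0.     1.   ]] 427.43001370434155 -0.09011249815600388
[array([-4.58,  0.47,  0.  ]), array([-0.5 ,  5.49,  0.  ]), array([ 0.48, -0.75, -0.  ]), array([1.21, 0.04, 0.  ])]
top [[ 0.012 -0.98   0.197  0.157]
 [-1.    -0.013 -0.002  0.019]
 [ 0.005 -0.197 -0.98   1.59 ]
 [ 0.     0.     0.     1.   ]] 458.8126509265579 -0.1541578130667542
[array([ 1.4 ,  1.25, -0.  ]), array([ 1.45, -1.24, -0.  ]), array([-0.31,  1.  ,  0.  ]), array([-0.29, -1.02,  0.  ])]
```

View pics/scene.png

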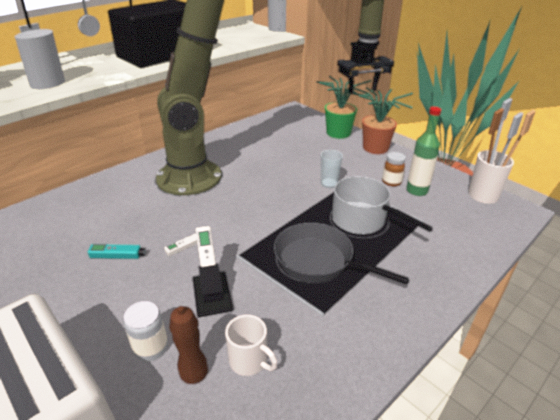

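View pics/top.png

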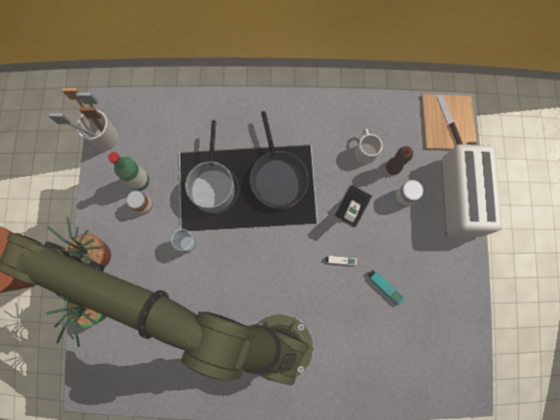

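The scene view shows the thermometer in its stand near (206,255), a smaller white look-alike lying at (183,243) and a turquoise one at (117,251). The top view has the stand at (353,207), the frying pan at (279,181), the saucepan at (211,187), the mug at (369,147), the mill at (400,160) and the can at (411,193).

Run:
```python
from h import *
s=cv2.imread('pics/scene.png');t=cv2.imread('pics/top.png')
a=cv2.resize(s[215:325,160:260],None,fx=4,fy=4,interpolation=cv2.INTER_CUBIC)[:,:400]
b=cv2.resize(t[180:235,328:378],None,fx=8,fy=8,interpolation=cv2.INTER_CUBIC)
cv2.imwrite('pics/crop.png',np.hstack([a,b]))
c=cam('top')
print('fp rim',onz(c,279,181,.051),'sauce rim',onz(c,211,187,.101))
hob=[onz(c,u,v,.006).round(3) for u,v in [(180,153),(312,147),(316,222),(183,230)]];print('hob',hob,np.mean(hob,0))
for n,u,v,z in [('mug',369,147,.095),('mill',404,154,.19),('can',411,189,.11),('tumbler',183,240,.05)]: print(n,onz(c,u,v,z).round(3))
```

```text
fp rim [0.56501439 0.00845927 0.051     ] sauce rim [0.52819015 0.23651972 0.101     ]
hob [array([0.678, 0.37 , 0.006]), array([ 0.707, -0.11 ,  0.006]), array([ 0.43 , -0.123,  0.006]), array([0.395, 0.343, 0.006])] [0.5525 0.12   0.006 ]
mug [ 0.68  -0.301  0.095]
mill [ 0.625 -0.395  0.19 ]
can [ 0.529 -0.437  0.11 ]
tumbler [0.354 0.332 0.05 ]
```

View pics/crop.png

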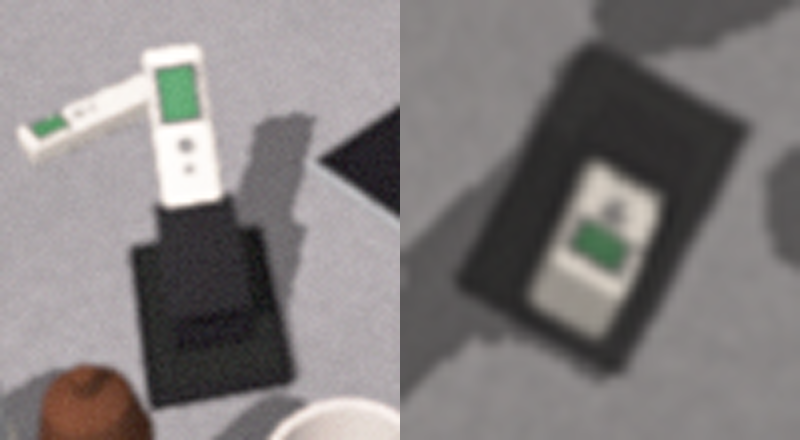

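Run:
```python
from h import *
t=cam('top');s=cam('scene')
# foot corners far-left, far-right, near-left, near-right
T=[(351.75,185),(371.75,195.6),(335.5,215.6),(354.9,226.9)]
S=[(234.3,310),(198,316.3),(226.3,272),(193.3,276.3)]
for c,L in((t,T),(s,S)):
    P=np.array([onz(c,*p,.012)[:2] for p in L]); x=(P[0]+P[1]-P[2]-P[3])/2; y=(P[0]+P[2]-P[1]-P[3])/2
    print('corners',P.round(3).tolist(),'c',P.mean(0).round(4),'len',np.linalg.norm(x),np.linalg.norm(y),'yaw',np.degrees(np.arctan2(x[1],x[0])),np.degrees(np.arctan2(y[1],y[0]))-90)
# tail face corners scene; crop/4
tl=(160+145/4,215+50/4);tr=(160+201/4,215+45/4)
a=(328+(530-400)/8,180+305/8);b=(328+(603-400)/8,180+340/8)
# top face-tail edge: (552,262),(620,285) crop
fa=(328+152/8,180+262/8);fb=(328+218/8,180+275/8)
print('tail face edge',tri(s,tl,t,fb),tri(s,tr,t,fa))
# pan by ellipse fit from dark mask, top
```

```text
corners [[0.565, -0.251], [0.527, -0.322], [0.453, -0.192], [0.413, -0.259]] c [ 0.4894 -0.2562] len 0.1282047821792372 0.07943857271849393 yaw -28.621659217258955 -29.035304039197975
corners [[0.576, -0.251], [0.536, -0.324], [0.466, -0.19], [0.423, -0.26]] c [ 0.5    -0.2563] len 0.1279482460224117 0.08256676253787396 yaw -29.142074759481996 -30.462389852107627
tail face edge (array([ 0.42974981, -0.23598688,  0.15903638]), np.float64(0.0012652352508503266)) (array([ 0.43795396, -0.20763343,  0.1519702 ]), np.float64(0.0058470454573186425))
```

Run:
```python
from h import *
t=cam('top');s=cam('scene')
for z in (.0,.22,.5): print(z,proj(t,[.24,.604,z]).round(),proj(s,[.24,.604,z]).round())
for p in [(88,250),(85,310),(127,165),(138,200)]: print(p,onz(t,*p,.1).round(2))
for p in [(340,132),(378,148)]: print(p,onz(s,*p,0).round(2))
az=np.radians(-29);h=np.array([np.cos(az),np.sin(az),0]);b=np.radians(50)
x=np.cos(b)*h-np.sin(b)*np.array([0,0,1]);z=np.sin(b)*h+np.cos(b)*np.array([0,0,1])
R=np.c_[z,np.cross(x,z),x];print(np.linalg.det(R),R.round(3),Ro.from_matrix(R).as_euler('xyz',degrees=True))
C=np.array([.469,-.241,.092])
for d in(-.011,-.1,-.14): print(d,C+x*d)
R0=Ro.from_euler('xyz',env.get_obs()['tool_rot'],degrees=True)
print((R0.inv()*Ro.from_matrix(R)).as_rotvec(degrees=True))
```

```text
0.0 [109. 273.] [355. 145.]
0.22 [ 84. 268.] [362.  91.]
0.5 [ 39. 260.] [371.   9.]
(88, 250) [0.31 0.64 0.1 ]
(85, 310) [0.11 0.64 0.1 ]
(127, 165) [0.6  0.53 0.1 ]
(138, 200) [0.48 0.48 0.1 ]
(340, 132) [0.12 0.65 0.  ]
(378, 148) [0.31 0.65 0.  ]
0.9999999999999999 [[ 0.67  -0.485  0.562]
 [-0.371 -0.875 -0.312]
 [ 0.643  0.    -0.766]] [180. -40. -29.]
-0.011 [ 0.46281586 -0.23757207  0.10042649]
-0.1 [ 0.41278053 -0.20983704  0.16860444]
-0.14 [ 0.39029274 -0.19737185  0.19924622]
[  59.17635922    3.78055188 -162.60567237]
```

>>> servo_tool(plan=[[1, [0, 0, -4], [0, 0, 0]], [1, [0, 0, -4], [0, 0, 0]], [1, [0, 0, -4], [0, 0, 0]], [1, [0, 0, -4], [0, 0, 0]], [1, [0, 0, -4], [0, 0, 0]], [1, [0, -3, 0], [0, 0, 0]], [1, [0, -3, 0], [0, 0, 0]], [1, [0, -3, 0], [0, 0, 0]], [1, [0, -3, 0], [0, 0, 0]], [1, [-4, 0, 0], [0, 0, 4.3]], [1, [-4, 0, 0], [0, 0, 4.3]], [1, [-4, 0, 0], [0, 0, 4.3]], [1, [-4, 0, 0], [0, 0, 4.3]], [1, [-4, 0, 0], [0, 0, 4.3]], [1, [-4, 0, 0], [0, 0, 4.3]]], force=40)

```text
time_s: 1.6
tool_pos: [0.3913, 0.3674, 0.4307]
tool_rot: [179.9, -0.4, 133.0]
force: [0.8, 0.6, 0.4]
grip_width: 0.0868
```

>>> servo_tool(plan=[[1, [-4, 0, 0], [0, 0, 4.3]], [1, [-4, 0, 0], [0, 0, 4.3]], [1, [-4, 0, 0], [0, 0, 4.3]], [1, [-4, 0, 0], [0, 0, 4.3]], [1, [-4, 0, 0], [0, 0, 4.3]], [1, [-4, 0, 0], [0, 0, 4.3]], [1, [-4, 0, 0], [0, 0, 4.3]], [1, [-4, 0, 0], [0, 0, 4.3]], [1, [-4, 0, 0], [0, 0, 4.3]], [1, [-4, 0, 0], [0, 0, 4.3]], [1, [-4, 0, 0], [0, 0, 4.3]], [1, [-4, 0, 0], [0, 0, 4.3]], [1, [-4, 0, 0], [0, 0, 4.3]], [1, [-4, 0, 0], [0, 0, 4.3]], [1, [-4, 0, 0], [0, 0, 4.3]], [1, [-4, 0, 0], [0, 0, 4.3]]])

```text
time_s: 2.93
tool_pos: [0.4927, -0.2482, 0.424]
tool_rot: [-179.9, -0.3, 60.8]
force: [0.9, -1.0, 0.8]
grip_width: 0.0872
```

>>> servo_tool(plan=[[1, [0, 0, 0], [0, 0, 7]], [1, [0, 0, 0], [0, 0, 7]], [1, [0, 0, 0], [0, 0, 7]], [1, [0, 0, 0], [0, 0, 7]], [1, [0, 0, 0], [0, 0, 7]], [1, [0, 0, 0], [0, 0, 7]], [1, [0, 0, 0], [0, 0, 7]], [1, [0, 0, 0], [0, 0, 7]], [1, [0, 0, 0], [0, 0, 7]], [1, [0, 0, 0], [0, 0, 7]], [1, [0, 0, 0], [0, 0, 7]], [1, [0, 0, 0], [0, 0, 7]], [1, [0, 0, 0], [0, 0, 7]]])

```text
time_s: 4.02
tool_pos: [0.4822, -0.2645, 0.4269]
tool_rot: [-179.7, -0.1, -32.5]
force: [0.4, 0.0, -0.1]
grip_width: 0.0874
```

Run:
```python
from h import *
o=env.get_obs();print(o)
c=cam('wrist');cv2.imwrite('pics/w1.png',c['image'])
```

```text
{'time_s': 4.0167, 'qpos': array([-19.15146538,   5.71238904,  50.46017644,  77.38830416,
        -4.8035141 ,  98.79153878, -92.05115273]), 'joint_velocities': array([-5.09115553e+00,  3.05162227e-01,  5.96668254e+00,  2.39619780e-01,
       -8.63845096e-01,  7.80988460e-02, -8.45296864e+01]), 'effort': array([  0.47993381, -25.43611586,   2.18814813, -31.56965733,
        -0.03472797,  -0.08462497,   1.55540273]), 'tool_pos': array([ 0.4822415 , -0.26445224,  0.4268525 ]), 'tool_rot': array([-1.79652148e+02, -1.37511470e-01, -3.24726915e+01]), 'force': array([ 0.39765134,  0.04551552, -0.13442916]), 'wrist_torque': array([ 0.00838726,  0.16817529, -0.07691329]), 'grip_width': 0.08741157264835464}
```

View pics/w1.png

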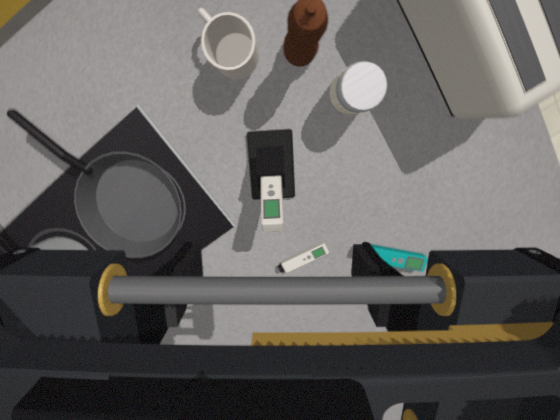

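The wrist view shows the stand at (271,163) with the thermometer at (271,200), display at (271,208). The look-alikes are at (303,258) and (398,257), the frying pan is at (131,203), and nothing blocks the way in.

Run:
```python
from h import *
c=cam('wrist');im=c['image'];o=env.get_obs();print(o['tool_pos'],o['tool_rot'],o['qpos'].round(1))
hsv=cv2.cvtColor(im,cv2.COLOR_BGR2HSV)
m=((hsv[...,2]>150)&(hsv[...,1]<50))|((hsv[...,1]>90)&(abs(hsv[...,0].astype(int)-65)<18)&(hsv[...,2]>60))
m=m.astype(np.uint8); m[:165]=0;m[245:]=0;m[:,:240]=0;m[:,310:]=0
m=cv2.morphologyEx(m,cv2.MORPH_OPEN,np.ones((3,3)))
cs=cv2.findContours(m,0,2)[0];k=max(cs,key=cv2.contourArea);r=cv2.minAreaRect(k);print(r,cv2.contourArea(k));bx=cv2.boxPoints(r).round(1);print(bx.tolist())
az=np.radians(-29);h=np.array([np.cos(az),np.sin(az),0]);b=np.radians(50);Z=np.array([0,0,1])
x=np.cos(b)*h-np.sin(b)*Z;z=np.sin(b)*h+np.cos(b)*Z;y=np.cross(z,x);C=np.array([.469,-.241,.092])
for n,l,yy,zz in [('tailface L',-.075,.017,.013),('tailface R',-.075,-.017,.013),('sleeveL',.015-.03,.017,.013),('sleeveR',-.015,-.017,.013),('tailback L',-.075,.017,-.013),('tailback R',-.075,-.017,-.013)]: print(n,proj(c,C+l*x+yy*y+zz*z).round(1))
# stand foot & pan rim: dark mask
g=cv2.cvtColor(im,cv2.COLOR_BGR2GRAY)
print('pan centre from wrist', onz(c,131,200,.051))
v=im.copy();cv2.drawContours(v,[np.intp(bx)],-1,(0,0,255),1)
for u in [(131,200)]: cv2.circle(v,u,3,(0,255,0),-1)
# predicted rim
P=np.array([.562,.006,.051]);pts=[proj(c,P+.102*np.array([np.cos(a),np.sin(a),0])) for a in np.linspace(0,6.28,60)]
cv2.polylines(v,[np.intp(pts)],True,(0,255,255),1)
a=cv2.resize(v[100:270,60:300],None,fx=3,fy=3);cv2.imwrite('pics/w2.png',a)
```

```text
[ 0.48222209 -0.2645006   0.42686337] [-1.79656590e+02 -1.40163776e-01 -3.21516256e+01] [-19.2   5.7  50.5  77.4  -4.8  98.8 -91.7]
((282.0, 204.5), (79.0, 54.0), 90.0) 2799.5
[[255.0, 165.0], [309.0, 165.0], [309.0, 244.0], [255.0, 244.0]]
tailface L [259.2 222. ]
tailface R [282.1 220.6]
sleeveL [259.  190.2]
sleeveR [280.3 188.9]
tailback L [260.9 230.9]
tailback R [282.7 229.6]
pan centre from wrist [ 0.58184089 -0.00749399  0.051     ]
```

View pics/w2.png

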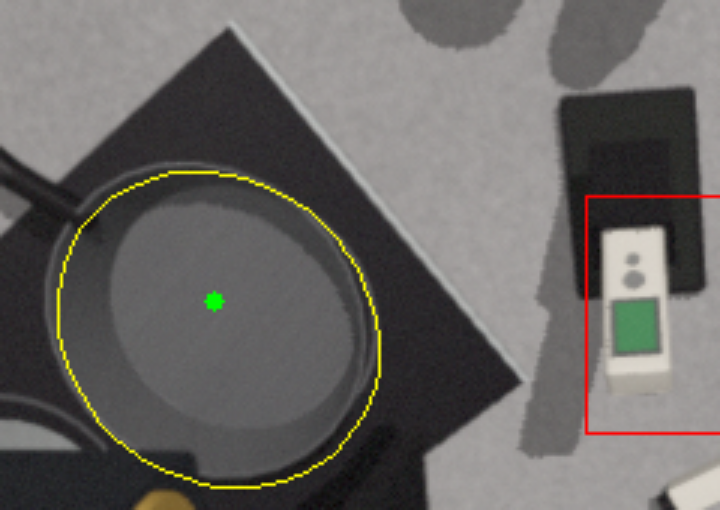

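```bash
cat >> h.py <<'E'
def frame(azd,bd):
    az,b=np.radians([azd,bd]);h=np.array([np.cos(az),np.sin(az),0]);Z=np.array([0,0,1.])
    x=np.cos(b)*h-np.sin(b)*Z;z=np.sin(b)*h+np.cos(b)*Z
    return np.c_[z,np.cross(x,z),x]
def delta(P,R):
    o=env.get_obs();R0=Ro.from_euler('xyz',o['tool_rot'],degrees=True)
    print('q',o['qpos'].round(1),'pos',o['tool_pos'].round(4),'grip',o['grip_width'].round(4),'t',o['time_s'])
    print('turn',(R0.inv()*Ro.from_matrix(R)).as_rotvec(degrees=True).round(2),'shift now cm',(R0.inv().apply(P-o['tool_pos'])*100).round(2),'shift after turn',(R.T@(P-o['tool_pos'])*100).round(2))
E
python3 - <<'E'
from h import *
C=np.array([.4676,-.2434,.092]);R=frame(-29,50);x=R[:,2]
delta(C-.15*x,R)
E
```

```text
Traceback (most recent call last):
  File "h.py", line 31, in delta
    print('q',o['qpos'].round(1),'pos',o['tool_pos'].round(4),'grip',o['grip_width'].round(4),'t',o['time_s'])
                                                                     ^^^^^^^^^^^^^^^^^^^^^
AttributeError: 'float' object has no attribute 'round'
```

```bash
sed -i "s/o\['grip_width'\].round(4)/round(o['grip_width'],4)/" h.py
python3 - <<'E'
from h import *
C=np.array([.4676,-.2434,.092]);R=frame(-29,50);x=R[:,2]
delta(C-.15*x,R)
E
```

```text
q [-19.2   5.7  50.5  77.4  -4.8  98.8 -91.7] pos [ 0.4822 -0.2645  0.4269] grip 0.0874 t 4.1167
turn [ 0.77 39.84 -3.14] shift now cm [-12.04  -0.35  21.97] shift after turn [-23.29  -1.14   9.17]
```

>>> servo_tool(plan=[[1, [-1, 0, 0], [0, 6.6, -0.5]], [1, [-1, 0, 0], [0, 6.6, -0.5]], [1, [-1, 0, 0], [0, 6.6, -0.5]], [1, [-1, 0, 0], [0, 6.6, -0.5]], [1, [-1, 0, 0], [0, 6.6, -0.5]], [1, [-1, 0, 0], [0, 6.6, -0.5]], [1, [-3, 0, 0], [0, 0, 0]], [1, [-3, 0, 0], [0, 0, 0]], [1, [-3, 0, 0], [0, 0, 0]], [1, [0, 0, 0], [0, 0, 0]]])

```text
time_s: 4.95
tool_pos: [0.4409, -0.2403, 0.3674]
tool_rot: [178.7, -20.0, -28.6]
force: [-0.7, -0.2, -0.4]
grip_width: 0.087
```

Run:
```python
from h import *
C=np.array([.4676,-.2434,.092]);R=frame(-29,50);x=R[:,2]
delta(C-.15*x,R)
```

```text
q [ 21.4 -17.2   1.3 105.2   3.9  72.2 -96.6] pos [ 0.4409 -0.2403  0.3674] grip 0.087 t 4.95
turn [ 1.14 20.01  0.55] shift now cm [-12.2   -1.36  12.61] shift after turn [-15.8   -1.02   7.7 ]
```

Run:
```python
from h import *
C=np.array([.4676,-.2434,.092]);F=frame(-29,50);R=frame(-29,80);z=R[:,2]
G=C-.032*F[:,2]; P=G+.019*z;print(G,P)
delta(P-.12*z,R);delta(P,R); print('pull dir in tool', R.T@-F[:,2])
```

```text
[ 0.44960977 -0.23342785  0.11651342] [ 0.45249542 -0.23502739  0.09780207]
q [ 21.4 -17.2   1.3 105.2   3.9  72.2 -96.6] pos [ 0.4409 -0.2403  0.3674] grip 0.087 t 4.95
turn [ 1.24 -9.99  0.23] shift now cm [-6.41 -1.35 13.75] shift after turn [-3.93 -1.02 14.68]
q [ 21.4 -17.2   1.3 105.2   3.9  72.2 -96.6] pos [ 0.4409 -0.2403  0.3674] grip 0.087 t 4.95
turn [ 1.24 -9.99  0.23] shift now cm [-8.49 -1.61 25.57] shift after turn [-3.93 -1.02 26.68]
pull dir in tool [-5.00000000e-01 -4.00340725e-17 -8.66025404e-01]
```

>>> servo_tool(plan=[[1, [0, 0, 0], [0.6, -5, 0]], [1, [0, 0, 0], [0.6, -5, 0]], [1, [-2, -0.5, 3.5], [0, 0, 0]], [1, [-2, -0.5, 3.5], [0, 0, 0]], [1, [0, 0, 3.5], [0, 0, 0]], [1, [0, 0, 3.5], [0, 0, 0]], [1, [0, 0, 0], [0, 0, 0]], [1, [0, 0, 0], [0, 0, 0]]])

```text
time_s: 5.62
tool_pos: [0.431, -0.2285, 0.2208]
tool_rot: [179.6, -9.8, -27.4]
force: [0.2, -0.1, 0.7]
grip_width: 0.0872
```

Run:
```python
from h import *
C=np.array([.4676,-.2434,.092]);F=frame(-29,50);R=frame(-29,80);z=R[:,2]
G=C-.032*F[:,2]; P=G+.019*z
delta(P,R)
c=cam('wrist');v=c['image'].copy()
for l in(-.075,.015):
  for yy in(.017,-.017):
    p=proj(c,C+F@np.array([.013,yy,l])); print(l,yy,p.round(1)); cv2.circle(v,tuple(np.intp(p)),2,(0,0,255),-1)
cv2.imwrite('pics/w3.png',v)
```

```text
q [ 20.8  -9.1   3.  113.4   1.7  66.  -94.2] pos [ 0.431  -0.2285  0.2208] grip 0.0872 t 5.6167
turn [0.16 0.24 1.59] shift now cm [ 0.1 -0.5 12.5] shift after turn [ 0.03 -0.47 12.5 ]
-0.075 0.017 [291.2 237.5]
-0.075 -0.017 [247.9 236.4]
0.015 0.017 [289.3 166.5]
0.015 -0.017 [254.9 165.6]
```

View pics/w3.png

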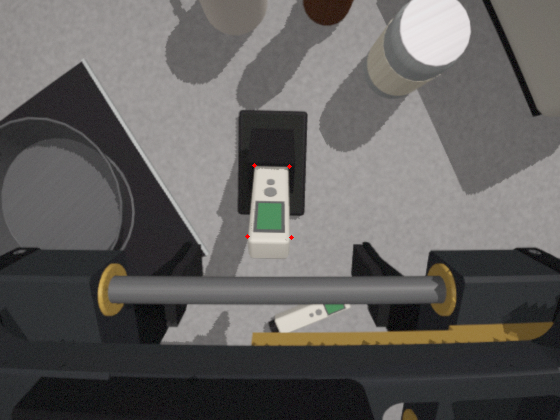

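>>> servo_tool(plan=[[1, [0, -0.5, 2], [0, 0, 1.5]], [1, [0, 0, 2], [0, 0, 0]], [1, [0, 0, 2], [0, 0, 0]], [1, [0, 0, 2], [0, 0, 0]], [1, [0, 0, 2], [0, 0, 0]], [1, [0, 0, 1.5], [0, 0, 0]], [1, [0, 0, 0], [0, 0, 0]], [1, [0, 0, 0], [0, 0, 0]]])

```text
time_s: 6.33
tool_pos: [0.4651, -0.2398, 0.128]
tool_rot: [179.9, -11.7, -28.4]
force: [0.8, -0.4, 0.8]
grip_width: 0.087
```

Run:
```python
from h import *
C=np.array([.4676,-.2434,.092]);F=frame(-29,50);R=frame(-29,80);z=R[:,2]
P=C-.032*F[:,2]+.019*z
delta(P,R);print(env.get_obs()['force'])
```

```text
q [ 20.7  -1.6   2.9 118.    1.4  51.9 -95.5] pos [ 0.4651 -0.2398  0.128 ] grip 0.087 t 6.3333
turn [-0.05 -1.73  0.6 ] shift now cm [-1.92  0.18  2.69] shift after turn [-1.84  0.19  2.74]
[ 0.84967538 -0.39974085  0.83113932]
```

>>> servo_tool(plan=[[1, [-1, 0.1, 1], [0, -0.9, 0.3]], [1, [-0.9, 0.1, 0.9], [0, -0.9, 0.3]], [1, [0, 0, 0.8], [0, 0, 0]], [1, [0, 0, 0], [0, 0, 0]], [1, [0, 0, 0], [0, 0, 0]]])

```text
time_s: 6.75
tool_pos: [0.4546, -0.2362, 0.1021]
tool_rot: [-179.9, -10.3, -29.0]
force: [-0.9, 0.1, -0.7]
grip_width: 0.0871
```

Run:
```python
from h import *
C=np.array([.4676,-.2434,.092]);F=frame(-29,50);R=frame(-29,80);z=R[:,2]
P=C-.032*F[:,2]+.019*z
delta(P,R);print(env.get_obs()['force'])
```

```text
q [ 20.8  -0.3   3.1 119.7   1.1  50.2 -95.7] pos [ 0.4546 -0.2362  0.1021] grip 0.0871 t 6.75
turn [-0.12 -0.33  0.01] shift now cm [-0.32  0.    0.38] shift after turn [-0.31  0.    0.38]
[-0.91408669  0.08139277 -0.68496415]
```

>>> servo_tool(plan=[[1, [-0.2, 0, 0.2], [0, 0, 0]], [0, [0, 0, 0], [0, 0, 0]], [0, [0, 0, 0], [0, 0, 0]], [0, [0, 0, 0], [0, 0, 0]], [0, [0, 0, 0], [0, 0, 0]], [0, [0, 0, 0], [0, 0, 0]], [0, [0, 0, 0], [0, 0, 0]], [0, [0, 0, 0], [0, 0, 0]], [0, [0, 0, 0], [0, 0, 0]], [0, [0, 0, 0], [0, 0, 0]], [0, [0, 0, 0], [0, 0, 0]], [0, [0, 0, 0], [0, 0, 0]]], force=40)

```text
time_s: 7.75
tool_pos: [0.454, -0.2355, 0.1008]
tool_rot: [-179.9, -10.4, -29.0]
force: [0.1, -0.1, 0.3]
grip_width: 0.0337
```

Run:
```python
from h import *
o=env.get_obs();print(o)
```

```text
{'time_s': 7.75, 'qpos': array([ 20.80784067,  -0.3563666 ,   3.0591516 , 120.01849104,
         1.05804068,  49.9224121 , -95.69727422]), 'joint_velocities': array([ 0.04815759,  0.03323214,  0.00668541,  0.02259605, -0.11060963,
        0.14164592, -0.02339515]), 'effort': array([ 4.61166026e-03, -2.82526821e+01, -1.27982092e-02, -2.87386519e+01,
        2.41659820e-02, -9.97024141e-01, -9.81229765e-03]), 'tool_pos': array([ 0.45398422, -0.23551494,  0.10078886]), 'tool_rot': array([-179.86593846,  -10.44850966,  -28.97077976]), 'force': array([ 0.0613484 , -0.14427046,  0.33643568]), 'wrist_torque': array([0.05212164, 0.39725692, 0.01388574]), 'grip_width': 0.03366787925365926}
```

>>> servo_tool(plan=[[0, [-0.4, 0, -0.7], [0, 0, 0]], [0, [-0.4, 0, -0.7], [0, 0, 0]], [0, [-0.4, 0, -0.7], [0, 0, 0]], [0, [0, 0, 0], [0, 0, 0]]])

```text
time_s: 8.08
tool_pos: [0.4394, -0.2277, 0.1209]
tool_rot: [-179.9, -10.5, -29.0]
force: [0.0, 0.3, -2.2]
grip_width: 0.0336
```

```bash
cat > pull.py <<'E'
from h import *
o=env.get_obs();F=frame(-29,50);P0=np.array([.454,-.2355,.1008])
d=F.T@(o['tool_pos']-P0)*1000;print('therm frame mm (z,y,x)',d.round(1),'rot',np.round(o['tool_rot'],1),o['force'].round(1),o['qpos'].round(1))
E
python3 pull.py
```

```text
therm frame mm (z,y,x) [  0.2   0.2 -26.1] rot [-179.9  -10.5  -29. ] [ 0.   0.3 -2.2] [ 20.8  -3.8   2.8 120.8   1.3  52.6 -96.1]
```

Clean pull so far; continue.

>>> servo_tool(plan=[[0, [-0.4, 0, -0.7], [0, 0, 0]], [0, [-0.4, 0, -0.7], [0, 0, 0]], [0, [-0.4, 0, -0.7], [0, 0, 0]], [0, [-0.4, 0, -0.7], [0, 0, 0]], [0, [-0.4, 0, -0.7], [0, 0, 0]], [0, [-0.4, 0, -0.7], [0, 0, 0]], [0, [0, 0, 0], [0, 0, 0]]])

```text
time_s: 8.67
tool_pos: [0.407, -0.21, 0.1616]
tool_rot: [-179.9, -10.4, -29.0]
force: [0.3, 0.1, -2.3]
grip_width: 0.0338
```

```bash
python3 pull.py
```

```text
therm frame mm (z,y,x) [ -1.9   0.5 -81. ] rot [-179.9  -10.4  -29. ] [ 0.3  0.1 -2.3] [ 20.7 -10.9   2.2 122.    1.6  58.6 -96.7]
```

>>> servo_tool(plan=[[0, [1, 0, -3.5], [0, 0, 0]], [0, [1.5, 0, -3.5], [0, 0, 0]], [0, [1.5, 0, -3.5], [0, 0, 0]], [0, [1.5, 0, -3.5], [0, 0, 0]], [0, [1, 0, 0], [0, 0, 0]], [0, [0, 0, 0], [0, 0, 0]]])

```text
time_s: 9.17
tool_pos: [0.4378, -0.2278, 0.3138]
tool_rot: [-179.9, -9.9, -29.0]
force: [0.1, -0.2, -2.1]
grip_width: 0.0339
```

```bash
python3 pull.py
python3 - <<'E'
from h import *
w=cam('wrist');s=cam('scene')
C=np.array([.4676,-.2434,.092]);F=frame(-29,50);R0=Ro.from_euler('xyz',[-179.9,-10.4,-29],degrees=True).as_matrix()
P0=np.array([.454,-.2355,.1008])
rel=R0.T@(C-P0);RF=R0.T@F;print('centre in tool',rel.round(4))
o=env.get_obs();R=Ro.from_euler('xyz',o['tool_rot'],degrees=True).as_matrix();Cn=o['tool_pos']+R@rel;Fn=R@RF
print('C now',Cn)
out=[]
for c in(w,s):
    v=c['image'].copy()
    for zz in(.013,-.013):
     for l in(-.075,.075):
      for yy in(.017,-.017):
        cv2.circle(v,tuple(np.intp(proj(c,Cn+Fn@np.array([zz,yy,l])).round())),1,(0,0,255),-1)
    out.append(v)
p=np.intp(proj(s,Cn));a=out[1][max(p[1]-70,0):p[1]+70,p[0]-50:p[0]+50]
a=cv2.resize(a,(300,420));cv2.imwrite('pics/w4.png',np.hstack([out[0][:, 60:500],a]))
E
```

```text
therm frame mm (z,y,x) [ 123.2    1.1 -174.6] rot [-179.9   -9.9  -29. ] [ 0.1 -0.2 -2.1] [ 20.7 -10.3   2.7 103.9   1.4  76.5 -95.8]
centre in tool [0.0139 0.0003 0.0115]
C now [ 0.44993237 -0.23489446  0.30354624]
```

View pics/w4.png

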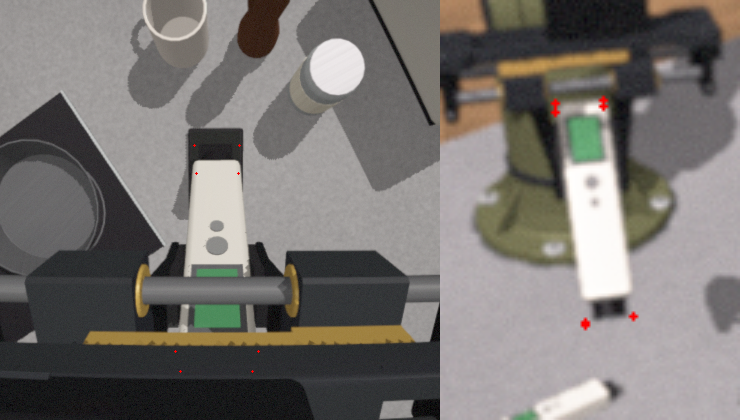

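Wrist view and scene crop: the thermometer is gripped and clear of the stand. The nose tip (610,315 in the crop) lies within about 4 mm of the predicted points, so there was no slip. Next, the aim.

```bash
cat >> h.py <<'E'
_R0=Ro.from_euler('xyz',[-179.9,-10.4,-29],degrees=True).as_matrix()
RF=_R0.T@frame(-29,50); rel=np.array([.0139,.0003,.0115])
PAN=np.array([.568,.006,.010])
def now():
    o=env.get_obs();R=Ro.from_euler('xyz',o['tool_rot'],degrees=True).as_matrix();F=R@RF;Cn=o['tool_pos']+R@rel
    d=F.T@(PAN-(Cn+.075*F[:,2]));print('C',Cn.round(3),'pan in lens (z,y,x)',d.round(3),'dip',np.degrees(np.arcsin(-F[2,2])).round(1),'face tilt',np.degrees(np.arccos(F[2,0])).round(1),'q',o['qpos'].round(1))
def aim(az,dip,dist):
    F=frame(az,dip);R=F@RF.T;return PAN-(dist+.075)*F[:,2]-R@rel,R
E
python3 - <<'E'
from h import *
now()
for az in(-10,0):
    P,R=aim(az,62,.15);print(P);delta(P,R)
E
```

```text
C [ 0.45  -0.235  0.304] pan in lens (z,y,x) [-0.196 -0.268  0.143] dip 50.7 face tilt 50.7 q [ 20.7 -10.4   2.7 104.1   1.4  76.6 -95.8]
[0.45065503 0.02697533 0.22054734]
q [ 20.7 -10.4   2.7 104.1   1.4  76.6 -95.8] pos [ 0.4364 -0.2271  0.3125] grip 0.0337 t 9.2667
turn [  1.38 -11.25 -18.92] shift now cm [-12.45 -22.91   7.22] shift after turn [ -2.75 -25.25   9.32]
[0.44879543 0.00627993 0.22054734]
q [ 20.7 -10.4   2.7 104.1   1.4  76.6 -95.8] pos [ 0.4364 -0.2271  0.3125] grip 0.0337 t 9.2667
turn [  2.09 -11.13 -28.91] shift now cm [-11.62 -21.01   7.36] shift after turn [  1.49 -23.32   9.2 ]
```

>>> servo_tool(plan=[[0, [0, 0, 0], [0.3, -2.8, -4.7]], [0, [0, 0, 0], [0.3, -2.8, -4.7]], [0, [0, 0, 0], [0.4, -2.8, -4.7]], [0, [0, 0, 0], [0.4, -2.8, -4.8]], [0, [-0.4, -3, 0], [0, 0, 0]], [0, [-0.4, -3, 0], [0, 0, 0]], [0, [-0.4, -3, 0], [0, 0, 0]], [0, [-0.4, -3, 0], [0, 0, 0]], [0, [-0.4, -3, 0], [0, 0, 0]], [0, [-0.4, -3, 0], [0, 0, 0]], [0, [0, -3, 0], [0, 0, 0]], [0, [0, 0, 0], [0, 0, 0]], [0, [0, 0, 0], [0, 0, 0]]])

```text
time_s: 10.35
tool_pos: [0.4274, -0.0038, 0.2882]
tool_rot: [-179.7, 4.8, -9.3]
force: [0.2, -1.4, -2.1]
grip_width: 0.0336
```

Run:
```python
from h import *
now()
P,R=aim(-10,62,.15);delta(P,R)
```

```text
C [ 0.44  -0.006  0.276] pan in lens (z,y,x) [ 0.002 -0.032  0.218] dip 65.2 face tilt 65.2 q [   8.3   -6.2   -9.4  102.7   -2.2   88.1 -100.2]
q [   8.3   -6.2   -9.4  102.7   -2.2   88.1 -100.2] pos [ 0.4274 -0.0038  0.2882] grip 0.0336 t 10.35
turn [-0.2   3.25  0.66] shift now cm [ 2.36 -3.37  6.61] shift after turn [ 1.94 -3.42  6.72]
```

>>> servo_tool(plan=[[0, [0.8, -1.2, 0.5], [0, 1.6, 0.3]], [0, [0.8, -1.2, 1.2], [0, 1.6, 0.3]], [0, [0.5, -1, 1.8], [0, 0, 0]], [0, [0, 0, 1.6], [0, 0, 0]], [0, [0, 0, 0], [0, 0, 0]], [0, [0, 0, 0], [0, 0, 0]]])

```text
time_s: 10.85
tool_pos: [0.4467, 0.0242, 0.2275]
tool_rot: [-179.9, 2.2, -10.2]
force: [-0.1, 0.2, -1.5]
grip_width: 0.0337
```

Run:
```python
from h import *
now()
P,R=aim(-10,62,.15);delta(P,R)
c=cam('wrist');v=c['image'].copy()
# independent check: ellipse rim prediction and aim point
for r,z in((.102,.051),(.085,.010)):
    pts=[proj(c,np.array([PAN[0],PAN[1],z])+r*np.array([np.cos(a),np.sin(a),0])) for a in np.linspace(0,6.28,80)]
    cv2.polylines(v,[np.intp(pts)],True,(0,255,255),1)
o=env.get_obs();Rm=Ro.from_euler('xyz',o['tool_rot'],degrees=True).as_matrix();F=Rm@RF;L=o['tool_pos']+Rm@rel+.075*F[:,2]
cv2.circle(v,tuple(np.intp(proj(c,L+F[:,2]*(.01-L[2])/F[2,2]))),4,(0,0,255),-1)
s=cam('scene')['image'];cv2.imwrite('pics/w5.png',np.hstack([v[:,:450],cv2.resize(s[130:310,220:370],(350,420))]))
```

```text
C [0.46  0.022 0.215] pan in lens (z,y,x) [ 0.002 -0.004  0.158] dip 62.6 face tilt 62.6 q [   6.6   -4.4  -11.9  107.9   -1.6   78.5 -105.1]
q [   6.6   -4.4  -11.9  107.9   -1.6   78.5 -105.1] pos [0.4467 0.0242 0.2275] grip 0.0337 t 10.85
turn [ 0.02  0.55 -0.22] shift now cm [ 0.36 -0.34  0.68] shift after turn [ 0.36 -0.34  0.68]
```

View pics/w5.png

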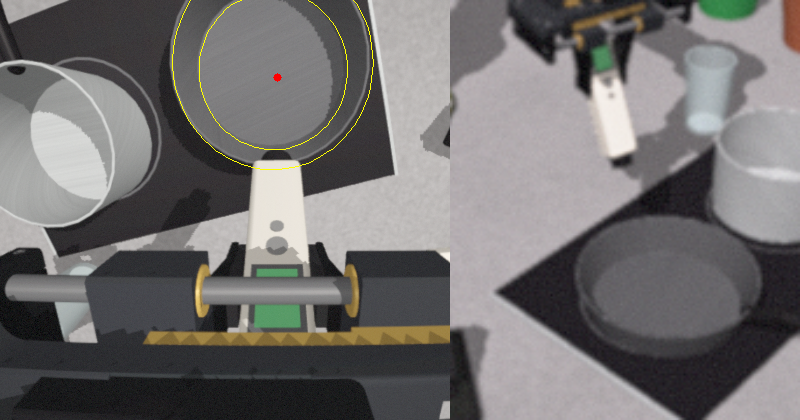

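The aim point (277,77) sits in the middle of the pan floor circle, and the predicted rim matches the real rim. Hold it there.

>>> servo_tool(plan=[[0, [0, 0, 0], [0, 0, 0]], [0, [0, 0, 0], [0, 0, 0]], [0, [0, 0, 0], [0, 0, 0]], [0, [0, 0, 0], [0, 0, 0]], [0, [0, 0, 0], [0, 0, 0]], [0, [0, 0, 0], [0, 0, 0]], [0, [0, 0, 0], [0, 0, 0]], [0, [0, 0, 0], [0, 0, 0]], [0, [0, 0, 0], [0, 0, 0]], [0, [0, 0, 0], [0, 0, 0]], [0, [0, 0, 0], [0, 0, 0]], [0, [0, 0, 0], [0, 0, 0]], [0, [0, 0, 0], [0, 0, 0]], [0, [0, 0, 0], [0, 0, 0]], [0, [0, 0, 0], [0, 0, 0]], [0, [0, 0, 0], [0, 0, 0]], [0, [0, 0, 0], [0, 0, 0]], [0, [0, 0, 0], [0, 0, 0]], [0, [0, 0, 0], [0, 0, 0]], [0, [0, 0, 0], [0, 0, 0]]])

```text
time_s: 12.62
tool_pos: [0.4491, 0.0223, 0.2319]
tool_rot: [-179.9, 1.7, -10.4]
force: [0.5, 0.6, -2.1]
grip_width: 0.0339
```

>>> servo_tool(plan=[[0, [0, 0, 0], [0, 0, 0]], [0, [0, 0, 0], [0, 0, 0]], [0, [0, 0, 0], [0, 0, 0]], [0, [0, 0, 0], [0, 0, 0]], [0, [0, 0, 0], [0, 0, 0]], [0, [0, 0, 0], [0, 0, 0]], [0, [0, 0, 0], [0, 0, 0]], [0, [0, 0, 0], [0, 0, 0]]])

```text
time_s: 13.28
tool_pos: [0.4491, 0.0223, 0.232]
tool_rot: [-179.9, 1.7, -10.4]
force: [-0.2, 0.8, -1.1]
grip_width: 0.0336
```

Run:
```python
from h import *
now()
F=frame(0,0);R=F@RF.T
for P in([.62,0,.38],[.6,0,.35]): print(R[:,2]);delta(np.array(P),R)
```

```text
C [0.462 0.02  0.22 ] pan in lens (z,y,x) [-0.004 -0.006  0.16 ] dip 62.1 face tilt 62.1 q [   6.7   -4.6  -11.7  107.5   -1.6   78.6 -105.1]
[ 0.86949361  0.00174533 -0.49394111]
q [   6.7   -4.6  -11.7  107.5   -1.6   78.6 -105.1] pos [0.4491 0.0223 0.232 ] grip 0.0336 t 13.2833
turn [ 5.33 61.94 -9.68] shift now cm [ 16.76  -0.93 -15.31] shift after turn [21.31  2.25  7.55]
[ 0.86949361  0.00174533 -0.49394111]
q [   6.7   -4.6  -11.7  107.5   -1.6   78.6 -105.1] pos [0.4491 0.0223 0.232 ] grip 0.0336 t 13.2833
turn [ 5.33 61.94 -9.68] shift now cm [ 14.88  -0.56 -12.26] shift after turn [17.72  2.24  7.29]
```

>>> servo_tool(plan=[[0, [0, 0, -3.5], [0, 0, 0]], [0, [0, 0, -3.5], [0, 0, 0]], [0, [1, 0, -3.5], [0, 0, 0]], [0, [3, 0, -3], [0, 0, 0]], [0, [3.5, 0, 0], [0, 0, 0]], [0, [3.5, 0, 0], [0, 0, 0]], [0, [3.5, 0, 0], [0, 0, 0]], [0, [3.5, 0, 0], [0, 0, 0]], [0, [3, 0, 0], [0, 0, 0]], [0, [0, 0, 0], [0, 6, 0]], [0, [0, 0, 0], [0, 6, 0]], [0, [0, 0, 0], [0, 6, 0]], [0, [0, 0, 0], [0, 6, 0]], [0, [0, 0, 0], [0, 6, 0]], [0, [0, 0, 0], [0, 0, 0]]])

```text
time_s: 14.53
tool_pos: [0.6785, -0.021, 0.3223]
tool_rot: [179.9, -26.3, -10.5]
force: [-1.8, 1.7, -3.8]
grip_width: 0.0336
```

Run:
```python
from h import *
now()
R=frame(-10,0)@RF.T;delta(env.get_obs()['tool_pos'],R)
```

```text
C [ 0.696 -0.025  0.318] pan in lens (z,y,x) [-0.329 -0.007 -0.011] dip 34.1 face tilt 34.1 q [   6.4    1.4  -10.5   95.8    8.    57.6 -107.4]
q [   6.4    1.4  -10.5   95.8    8.    57.6 -107.4] pos [ 0.6785 -0.021   0.3223] grip 0.0336 t 14.5333
turn [ 0.56 34.14 -0.41] shift now cm [0. 0. 0.] shift after turn [0. 0. 0.]
```

>>> servo_tool(plan=[[0, [1, 0, 0], [0, 5.5, 0]], [0, [1, 0, 0], [0, 5.5, 0]], [0, [1, 0, 0], [0, 5.5, 0]], [0, [1, 0, 0], [0, 5.5, 0]], [0, [1, 0, 0], [0, 5.5, 0]], [0, [0, 0, 0], [0, 4, 0]], [0, [0, 0, 0], [0, 0, 0]], [0, [0, 0, 0], [0, 0, 0]]])

```text
time_s: 15.2
tool_pos: [0.722, -0.0322, 0.3586]
tool_rot: [179.7, -58.2, -10.9]
force: [0.8, 0.8, -1.0]
grip_width: 0.034
```

Run:
```python
from h import *
now()
R=frame(-10,0)@RF.T;delta(env.get_obs()['tool_pos'],R)
```

```text
C [ 0.739 -0.036  0.364] pan in lens (z,y,x) [-0.361 -0.009 -0.237] dip 2.2 face tilt 2.2 q [  12.4   -8.7  -18.2  116.4   40.4   19.8 -139.8]
q [  12.4   -8.7  -18.2  116.4   40.4   19.8 -139.8] pos [ 0.722  -0.0322  0.3586] grip 0.034 t 15.2
turn [ 1.12  2.22 -0.45] shift now cm [0. 0. 0.] shift after turn [0. 0. 0.]
```

Nearly level. A small correction, a settle, then an independent check from two views.

>>> servo_tool(plan=[[0, [0, 0, 0], [0.5, 2, 0]], [0, [0, 0, 0], [0, 0, 0]], [0, [0, 0, 0], [0, 0, 0]], [0, [0, 0, 0], [0, 0, 0]], [0, [0, 0, 0], [0, 0, 0]], [0, [0, 0, 0], [0, 0, 0]], [0, [0, 0, 0], [0, 0, 0]], [0, [0, 0, 0], [0, 0, 0]], [0, [0, 0, 0], [0, 0, 0]], [0, [0, 0, 0], [0, 0, 0]]])

```text
time_s: 16.03
tool_pos: [0.7285, -0.0359, 0.3676]
tool_rot: [-179.5, -60.1, -11.7]
force: [-0.2, 0.5, -2.0]
grip_width: 0.0332
```

Run:
```python
from h import *
now();o=env.get_obs();print(np.abs(o['joint_velocities']).max(),o['time_s'])
s=cam('scene');t=cam('top')
R=Ro.from_euler('xyz',o['tool_rot'],degrees=True).as_matrix();F=R@RF;C=o['tool_pos']+R@rel
def ov(c):
    v=c['image'].copy()
    pts=[proj(c,C+F@np.array([.013,yy,l])) for l,yy in[(-.075,.017),(-.075,-.017),(.075,-.017),(.075,.017)]]
    cv2.polylines(v,[np.intp(pts)],True,(0,0,255),1);p=np.intp(proj(c,C));return v,p
v,p=ov(s);print(p);a=cv2.resize(v[max(p[1]-70,0):p[1]+70,p[0]-66:p[0]+67],(400,420))
v,_=ov(t);cv2.imwrite('pics/f.png',np.hstack([a,cv2.resize(v[60:270,150:350],(400,420))]))
```

```text
C [ 0.745 -0.04   0.374] pan in lens (z,y,x) [-0.365 -0.008 -0.256] dip 0.3 face tilt 0.4 q [  13.9   -8.6  -19.1  116.5   44.2   18.  -143.7]
0.3865151718959275 16.0333
[372 170]
```

View pics/f.png

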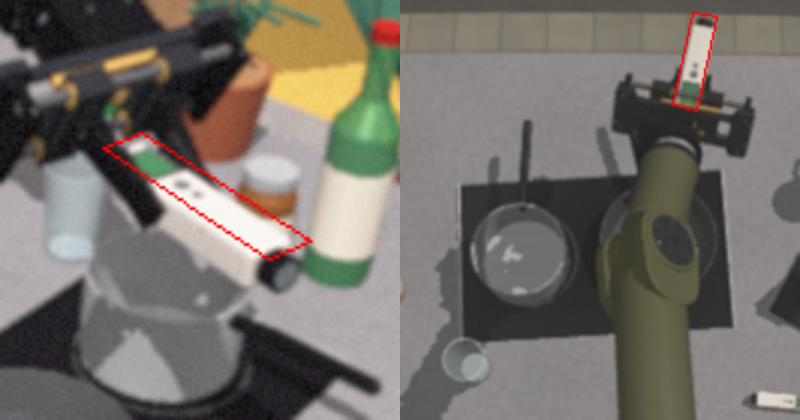

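The left (scene) crop has the nose at about (285,270), where it was predicted for a level pose. The right (top) crop has the outline on the bar, with display up and pans and tumbler in place. Handing in.

```bash
python3 -c "
from cell import env
print(env.sign_off());o=env.get_obs();print(o['tool_pos'],o['grip_width'])"
```

```text
the job is handed in; nothing more can be done
None
the job is handed in; nothing more can be done
```

The thermometer was drawn out of its stand and held on the frying pan. It is now held level with the display up, and I handed the job in at about 16 s of the 48 s allowed.

- **Grip and draw:** I pinched the sides near the tail, with the opening at about 34 mm as expected. I then slid it about 81 mm straight back along the sleeve, and the wrist force stayed near 2 N.
- **Aim:** The lens pointed about 62° down from about 0.16 m away, roughly 7 mm off the pan's middle, and was held still for about 2.4 s.
- **Final pose:** The centre is about 0.37 m above the worktop, with the face about 0.4° from level by the calculated pose. The joints were practically still (under 0.4°/s).

The last scene and top views agreed with the calculated pose. The pans and tumbler looked in place there; I did not re-measure where the other items stood. No wrist force pointed to a collision.

The straight-behind approach ran into joint 2's limit, so I gripped with the tool about 30° steeper than the thermometer. No check failed, and the hand-in gave no verdict.

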